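# Wedge the clock wheel onto its arbor with a gib key

### The job

Take the blue-headed aluminium gib key out of the wooden rack, put its thin end down into the keyway between the wheel's hub and the arbor, and tap or press it down with the closed fingers until it is properly tight. Go by feel, since the gap differs from wheel to wheel: tight is when the key takes a push of about 15 N, and well over 20 N would split the hub. Leave the key wedged upright and let go of it; leave the red-headed pin, the oiler, the hammer and the brass collar alone.

Things in the scene. Friction and masses are not known exactly. Their poses are not given: they have to be found in the camera images.
- key: Aluminium gib key with a blue head, loose, 0.1 kg, 109 mm long, hanging upright by its head in either hole of the rack. Origin: centre of the tip at its lower, thin end; z up. Blade: the first 85 mm, 14 mm wide in y, flat face at x = -4 mm, tapered face at x = +4 mm + 0.1 times the height above the tip; the lowest 6 mm is a nose 4 mm by 10 mm. Oiled: slides easily, yet holds once wedged.
- key_head (a point): Centre of the top of the key's head, 109 mm above the tip, at x = +4.25 mm in the key's frame: the place to push or tap. The head is a block 30 mm in x, 24 mm in y, 24 mm high (85 to 109 mm above the tip); grip it across y (24 mm). In the rack its underside rests on the rack's top, 105 mm above the bench.
- stand: Assembly stand fixed to the bench: grey round foot of 62 mm radius, 40 mm high, carrying the upright dark steel arbor (27 mm diameter, top at 121 mm) and the brass wheel (hub 45 mm radius, 70 to 120 mm high; toothed rim of 90 mm radius, 77 to 87 mm high). The hub gives slightly along x. Origin: on the bench on the stand's axis; z up; +x points from the arbor to the keyway.
- keyway (a point): Centre of the keyway's mouth in the hub's top, 120 mm above the bench, 21 mm from the stand's axis; axes as the stand's. An open slot, 18 mm wide in y: arbor's upright flat on its -x side, hub's bed on its +x side, narrowing 1:10 downward like the key. Put the key in upright, its x along this x (taper outward). With the tip's centre on this point the nose is about 3 mm clear of either side.
- rack: Wooden key rack fixed to the bench: a board 70 mm in x, 190 mm in y, 10 mm thick, its top 105 mm above the bench, on two end legs, with two holes 90 mm apart along y. Origin: on the bench under its centre; z up. The key and the pin hang in it, their x axes along the rack's x.
- pin: Dark steel drift pin with a round red head of 28 mm diameter, 22 mm high, hanging in the other hole of the rack. Bystander. Origin: lower end level, 4.25 mm off its axis.
- oiler: Small amber oil bottle, 40 mm diameter, 85 mm tall, standing on the bench. Bystander. Origin: centre of its underside.
- hammer: Small hammer, 200 mm long, lying on the bench. Bystander. Origin: on the bench under it.
- collar: Loose brass collar, 52 mm diameter, 18 mm high, lying on the bench. Bystander. Origin: centre of its underside.
- keyway_foot (a point): Point 50 mm straight below the keyway's mouth, where the slot leaves the hub; 30 mm of free space below. The gap differs from wheel to wheel (11.3 to 13.3 mm at the mouth) and no reading shows it: the key first jams with its tip 33 to 53 mm below the mouth and is tight only 1.5 to 4 mm farther down, the push rising steeply, about 6 N per mm. The head never reaches the hub.
There are look-alikes about, which are no part of the job. Of the things that look like the rack, the smallest one is meant. Of the things that look like the key, the smallest one is meant.

How it is judged:
By the outcome, as a careful person would: the job done as asked, in the order asked, and still so for the second after the job is handed in, with the robot touching nothing.
It also fails if it takes over 51 s, if anything falls off the work surface, if the arm or the gripper's body presses on something with over 40 N, if the wrist force passes 120 N, or if a joint passes its speed limit or range.

### The arm

A 6-joint arm with a two-finger parallel gripper is mounted at the origin on the work surface. World frame = base frame: x ahead of the robot, y to its left, z up, the work surface at z = 0. Lengths are in m, angles in rad, forces in N, time in s.
With the tool pointing down it reaches from about 0.375 to 0.925 m from the base axis. Payload 5.7 kg.
Tool frame: the origin (TCP) lies midway between the tips of the shut fingers; the grasp point (between the pads) lies 19 mm behind it; z points along the fingers, y is the line along which they close (so a half turn about z gives the same grasp; the last joint's range is limited). The gripper opens to 88 mm and grips with 3 to 60 N. Pads are 20 mm wide; open, the fingers measure 115 mm over their backs; the gripper's body (75 mm by 178 mm) begins 61 mm behind the grasp point.
Start: joints at [-1.228, 0.359, 1.51, -0, 1.272, -0.115], TCP at [0.265, -0.538, 0.223] pointing down, gripper open.
Joint ranges: [-2.97, 2.97], [-1.01, 2.36], [0.21, 2.38], [-0.96, 4.11], [0.2, 2.71], [-2.98, 2.98]. Speed limits (rad/s): [2.39, 2.39, 3.14, 3.14, 3.14, 3.14].

### API

Orientations are given as a unit quaternion [x, y, z, w].
In Python, from bench import move_ptp, servo_line, goto_joints, move_gripper, sleep, inverse_kinematics, capture, PlanningError, close_job, spot_in, silhouettes, current_clock, current_joint_pos, current_qvel, current_joint_torque, current_position, current_orientation, current_force, current_torque, current_finger_gap, current_grip_force gives the robot as it stands. Calls block until the motion is done:
- move_ptp(position, orientation): joint-space move of the TCP to a pose.
- servo_line(position, orientation=None, rate=0.15, contact_N=None): straight line of the TCP; orientation=None keeps the orientation; rate is the mean speed in m/s. With contact_N (N) it stops when the force on the tool has changed by that much, and returns True; else False.
- goto_joints(angles): joint-space move.
- move_gripper(opening): finger opening in m; the grip force is fixed at half the most; returns when the fingers have stopped.
- sleep(seconds).
- inverse_kinematics(position, orientation): joint angles nearest the present ones, or None.
- capture(name): name is "side" or "top" or "wrist"; returns a dict with "image" (480x640x3 uint8, blue, green, red), "range_z" (480x640 float32, m along the optical axis (not along the pixel's ray), 0 where there is no reading), "intrinsics" (3x3 intrinsics, pixels), "R" (3x3) and "t" (3): a world point X has camera coordinates R X + t. Camera axes: x right, y down, z forward; pixel columns grow to the right and rows downward; lengths in m; the calibration is good to about 2 mm. A picture is of the moment at which its call begins.
A pose or a line that the arm cannot do raises PlanningError and nothing moves.
- close_job(): hands the job in; it is judged then, once.
Trained networks look in the newest picture that a camera, given by its name, has taken for a name from the list of things; names that differ only in an ending like _2 or _b are one class to them, and where a whole thing is asked for, a point or a joint stands for the part that bears it (a point fixed in the world has none). Each returns a list of dicts, best first, with "conf" (0 to 1); they miss things now and then, are a little off and sometimes report something else, mostly with a low value. They report only what shows in the picture. A call takes as long as a camera call. They do not tell look-alikes from the thing itself.
- spot_in(camera, query): "xy" ([column, row] in pixels, amid what is visible of it).
- silhouettes(camera, query): "region" (480x640 bool, what is visible of it) and "xy" ([column, row] in pixels, amid what is visible of it).
Readings, each from a call of its own:
- current_clock(): time.
- current_joint_pos(): joint angles.
- current_qvel(): joint speeds.
- current_joint_torque(): joint torques, N m.
- current_position(): TCP position.
- current_orientation(): TCP orientation.
- current_force(): force on the tool from outside, world axes, zero at the start.
- current_torque(): the same for the moment, N m.
- current_finger_gap(): finger opening in m.
- current_grip_force(): force on a finger pad.
Only numpy, scipy, OpenCV 4.12 (cv2) and the standard library are available. Lean on these libraries where they do the work, as an engineer would, in place of code of your own. Each camera call takes 0.05 s, during which the arm holds its last target. There are 200 camera calls.

## Working session

There is one attempt and no reset: what is moved stays moved. The work goes in short steps, each a Python script; the robot and the scene stay as the last script left them, time stands still between calls to the robot, and variables do not carry over. Pictures are saved under pics/ and viewed, at most 10 in all, crops included, and the job is handed in when it is done.

```bash
mkdir -p pics; ls
cat > h.py <<'E'
import numpy as np, cv2
from bench import *
def cloud(c):
    K=c["intrinsics"];z=c["range_z"];v,u=np.mgrid[:480,:640]
    P=np.stack([(u-K[0,2])/K[0,0]*z,(v-K[1,2])/K[1,1]*z,z],-1)
    W=(P-c["t"])@c["R"]; W[z==0]=np.nan
    return W
E
python3 - <<'E'
from h import *
for n in("top","side"):
    c=capture(n);cv2.imwrite(f"pics/{n}0.png",c["image"]);W=cloud(c);np.savez(f"{n}0.npz",W=W,im=c["image"])
    print(n,"cam at",-c["R"].T@c["t"])
    for q in("key","key_head","stand","rack","pin","oiler","hammer","collar"):
        for d in silhouettes(n,q)[:4]:
            p=W[d["region"]];p=p[~np.isnan(p[:,0])]
            if len(p)<5: continue
            top=np.percentile(p[:,2],95);t=p[p[:,2]>top-.006]
            print(q,round(d["conf"],2),np.round(d["xy"]),"top",top.round(3),"mean",t[:,:2].mean(0).round(3),"ext",(np.percentile(t,98,0)-np.percentile(t,2,0)).round(3),len(p))
print(current_clock(),current_orientation())
E
```

```text
pics
top cam at [ 0.43991059 -0.05541766  1.19119241]
key 0.87 [290. 197.] top 0.035 mean [0.672 0.022] ext [0.04  0.039 0.008] 627
key 0.77 [282. 314.] top 0.035 mean [0.369 0.052] ext [0.039 0.035 0.008] 625
key 0.68 [231. 248.] top 0.132 mean [0.527 0.129] ext [0.029 0.023 0.007] 196
key_head 0.78 [281. 312.] top 0.035 mean [0.369 0.052] ext [0.039 0.035 0.008] 656
key_head 0.7 [230. 250.] top 0.132 mean [0.527 0.129] ext [0.029 0.023 0.007] 188
key_head 0.7 [291. 195.] top 0.035 mean [0.672 0.022] ext [0.04  0.039 0.008] 628
stand 0.88 [375. 257.] top 0.122 mean [ 0.51  -0.192] ext [0.082 0.082 0.008] 4020
rack 0.91 [179. 360.] top 0.143 mean [0.301 0.243] ext [0.098 0.241 0.007] 6378
rack 0.82 [142. 136.] top 0.142 mean [0.778 0.31 ] ext [0.129 0.235 0.007] 6283
rack 0.74 [209. 257.] top 0.109 mean [0.518 0.173] ext [0.086 0.182 0.007] 2820
rack 0.22 [233. 251.] top 0.132 mean [0.527 0.129] ext [0.029 0.023 0.007] 192
pin 0.53 [187. 257.] top 0.13 mean [0.51  0.215] ext [0.021 0.022 0.007] 129
oiler 0.65 [274. 138.] top 0.086 mean [0.785 0.043] ext [0.018 0.018 0.008] 336
hammer
[... 784 characters left out ...]
24. 338.] top 0.128 mean [0.511 0.22 ] ext [0.024 0.025 0.006] 292
rack 0.95 [142. 386.] top 0.14 mean [0.775 0.329] ext [0.129 0.237 0.005] 12945
rack 0.89 [324. 354.] top 0.107 mean [0.518 0.188] ext [0.088 0.185 0.005] 4553
rack 0.76 [462. 392.] top 0.141 mean [0.301 0.261] ext [0.099 0.242 0.005] 12082
pin 0.54 [324. 339.] top 0.128 mean [0.511 0.221] ext [0.023 0.024 0.005] 267
oiler 0.6 [206. 284.] top 0.084 mean [0.786 0.047] ext [0.017 0.019 0.008] 641
hammer 0.72 [405. 206.] top 0.027 mean [ 0.405 -0.375] ext [0.184 0.149 0.065] 552
collar 0.71 [256. 228.] top 0.019 mean [ 0.762 -0.189] ext [0.047 0.049 0.006] 302
0.9 [ 9.73915058e-01  2.26912885e-01  1.24006626e-05 -5.21593599e-05]
```

Run:
```python
from h import *
a=cv2.imread("pics/top0.png")[190:325,170:440];b=cv2.imread("pics/side0.png")[180:400,230:420]
cv2.imwrite("pics/a.png",cv2.resize(a,None,fx=2.9,fy=2.9,interpolation=cv2.INTER_CUBIC))
cv2.imwrite("pics/b.png",cv2.resize(b,None,fx=2.7,fy=2.7,interpolation=cv2.INTER_CUBIC))
for n in("top","side"):
    W=np.load(n+"0.npz")["W"]
    ok=~np.isnan(W[...,0])
    def rect(lo,hi,c,r):
        m=ok&(W[...,2]>lo)&(W[...,2]<hi)&(np.hypot(W[...,0]-c[0],W[...,1]-c[1])<r);p=W[m][:,:2]
        return [np.round(x,3) for x in cv2.minAreaRect((p*1000).astype(np.float32))],p
    print(n,"rack",rect(.098,.113,(.518,.175),.11)[0]);print("head",rect(.122,.14,(.527,.13),.025)[0]);print("pin",rect(.122,.14,(.511,.217),.025)[0])
    print("hub",[np.round(x,4) for x in cv2.minEnclosingCircle((rect(.113,.13,(.51,-.19),.055)[1]*1000).astype(np.float32))])
    print("rim",[np.round(x,4) for x in cv2.minEnclosingCircle((rect(.075,.095,(.51,-.19),.1)[1]*1000).astype(np.float32))])
    m=ok&(W[...,2]<.11)&(np.hypot(W[...,0]-.51,W[...,1]+.19)<.042)
    print("slot px",np.argwhere(m).mean(0),m.sum(),W[m].mean(0).round(3))
```

```text
top rack [array([518.548, 173.099]), array([ 70.9  , 190.942]), np.float64(11.348)]
head [array([527.489, 128.732]), array([30.214, 24.145]), np.float64(11.972)]
pin [array([508.952, 216.422]), array([26.754, 24.993]), np.float64(88.412)]
hub [array([ 513.2616, -191.6048]), np.float64(47.3571)]
rim [array([ 511.9568, -191.8491]), np.float64(89.6711)]
slot px [252.45588235 378.22058824] 136 [ 0.512 -0.188  0.076]
side rack [array([519.828, 173.544]), array([ 69.682, 193.263]), np.float64(11.625)]
head [array([528.742, 131.338]), array([29.833, 24.73 ]), np.float64(12.84)]
pin [array([511.928, 219.101]), array([27.399, 27.203]), np.float64(52.74)]
hub [array([ 513.9218, -191.1873]), np.float64(50.0438)]
rim [array([ 513.9752, -189.6587]), np.float64(91.4639)]
slot px [227.3245283  360.59245283] 265 [ 0.493 -0.165  0.077]
```

View pics/a.png

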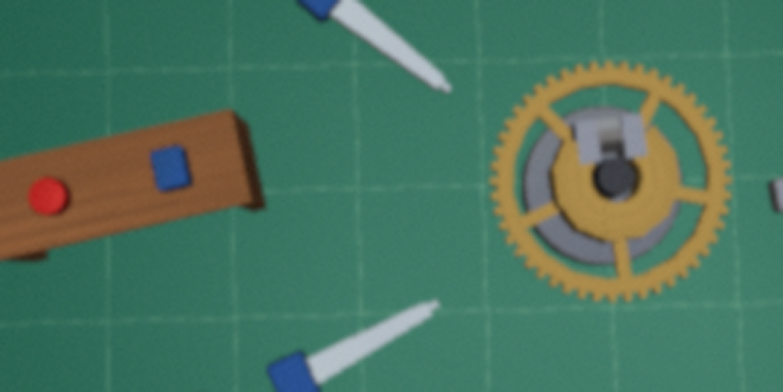

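View pics/b.png

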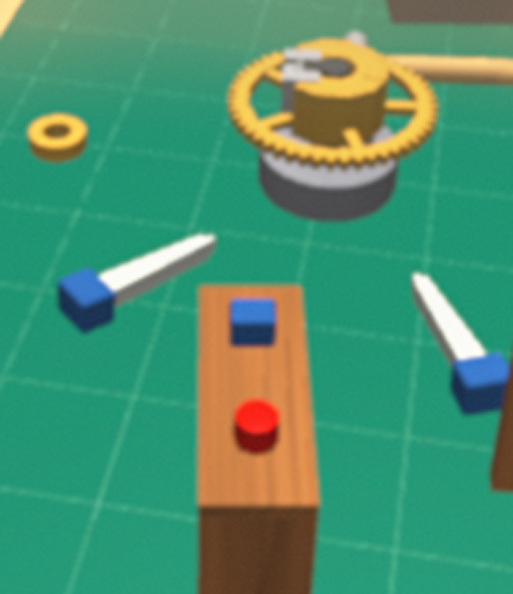

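```bash
cat >> h.py <<'E'
def dq(a): return [np.cos(a/2),np.sin(a/2),0,0]   # tool down, tool x at yaw a
E
python3 - <<'E'
from h import *
for yaw in (0.198,0.198+np.pi,0.198-np.pi/1):
    for p in ([.528,.130,.108],[.515,-.19,.2]): 
        j=inverse_kinematics(p,dq(yaw)); print(yaw,p,None if j is None else np.round(j,2))
move_ptp([.50,-.19,.36],dq(0.1))
c=capture("wrist");cv2.imwrite("pics/w1.png",c["image"]);W=cloud(c);np.savez("w1.npz",W=W,im=c["image"],K=c["intrinsics"],R=c["R"],t=c["t"])
print(-c["R"].T@c["t"],current_clock(),current_joint_pos())
for d in silhouettes("wrist","stand")[:2]:print(d["conf"],d["xy"])
E
```

```text
0.198 [0.528, 0.13, 0.108] [ 0.11  0.41  1.76 -0.    0.97  1.49]
0.198 [0.515, -0.19, 0.2] [-0.48  0.31  1.65 -0.    1.18  0.89]
3.339592653589793 [0.528, 0.13, 0.108] [ 0.11  0.41  1.76 -0.    0.97 -1.65]
3.339592653589793 [0.515, -0.19, 0.2] [-0.48  0.31  1.65 -0.    1.18 -2.25]
-2.943592653589793 [0.528, 0.13, 0.108] [ 0.11  0.41  1.76 -0.    0.97 -1.65]
-2.943592653589793 [0.515, -0.19, 0.2] [-0.48  0.31  1.65 -0.    1.18 -2.25]
[ 0.56523939 -0.18453457  0.52165448] 2.575 [-4.93709060e-01  1.66975102e-01  1.44102161e+00 -3.13930045e-04
  1.53436043e+00  9.78126085e-01]
0.94 [317.9, 186.4]
```

View pics/w1.png

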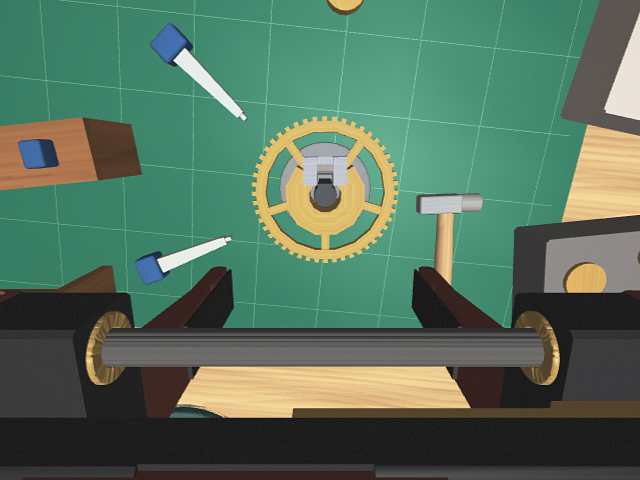

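Run:
```python
from h import *
d=np.load("w1.npz");W=d["W"];im=d["im"];ok=~np.isnan(W[...,0])
hsv=cv2.cvtColor(im,cv2.COLOR_BGR2HSV)
r=np.hypot(W[...,0]-.512,W[...,1]+.19)
rim=ok&(W[...,2]>.072)&(W[...,2]<.095)&(r<.1)
c,R=cv2.minEnclosingCircle((W[rim][:,:2]*1000).astype(np.float32));print("rim",c,R)
gold=ok&(r<.055)&(W[...,2]>.112)&(hsv[...,1]>90)&(hsv[...,2]>100)
print("gold z",np.median(W[gold][:,2]))
ring=W[gold][:,:2]; c2,R2=cv2.minEnclosingCircle((ring*1000).astype(np.float32));print("hub",c2,R2)
grey=ok&(r<.06)&(W[...,2]>.112)&(W[...,2]<.13)&(hsv[...,1]<60)&(hsv[...,2]>130)
g=W[grey];print("grey",len(g),g.mean(0).round(4),[np.round(x,2) for x in cv2.minAreaRect((g[:,:2]*1000).astype(np.float32))])
dark=ok&(r<.02)&(W[...,2]>.112)&(hsv[...,2]<110)&(hsv[...,1]<80)
a=W[dark];print("arbor",len(a),a.mean(0).round(4),[np.round(x,2) for x in cv2.minAreaRect((a[:,:2]*1000).astype(np.float32))])
e=g.mean(0)-a.mean(0);print("yaw",np.degrees(np.arctan2(e[1],e[0])))
cv2.imwrite("pics/w1c.png",cv2.resize(im[130:260,250:400],None,fx=4.6,fy=4.6,interpolation=cv2.INTER_CUBIC))
```

```text
rim (514.9585571289062, -192.55332946777344) 89.71278381347656
gold z 0.12063818589120465
hub (510.103515625, -191.98280334472656) 52.74770736694336
grey 1059 [ 0.5448 -0.1891  0.1195] [array([ 538.24, -202.85]), array([84.8 , 47.52]), np.float64(71.28)]
arbor 13263 [ 0.524  -0.1889  0.4586] [array([ 516.54, -189.59]), array([25.95, 34.76]), np.float64(5.25)]
yaw -0.5117411496284765
```

View pics/w1c.png

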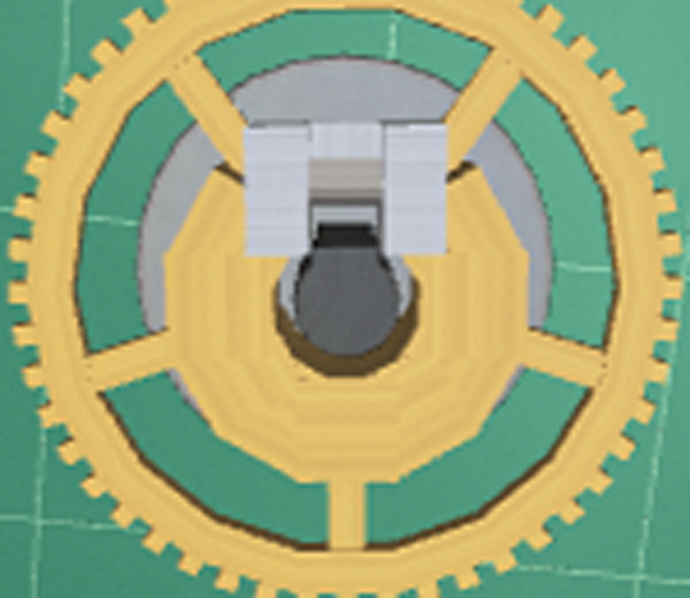

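Run:
```python
from h import *
d=np.load("w1.npz");K,R,t=d["K"],d["R"],d["t"]
def ray(u,v,z):
    u=250+(u+.5)/4.6-.5;v=130+(v+.5)/4.6-.5
    C=-R.T@t;r=R.T@np.linalg.inv(K)@[u,v,1];return (C+r*(z-C[2])/r[2])
P={k:ray(*k,.12) for k in [(246,124),(447,122),(246,254),(447,254),(309,254),(384,254),(309,124),(384,124)]}
for k,p in P.items():print(k,p.round(4))
ar=ray(347,302,.121);print("arbor",ar)
f=lambda a,b:np.degrees(np.arctan2(*(P[b]-P[a])[1::-1]))
print(f((246,254),(246,124)),f((447,254),(447,122)),f((447,254),(246,254))-90,f((447,122),(246,124))-90)
y=.1
for y in(.08,.1,.12):print("keyway",ar[:2]+.021*np.array([np.cos(y),np.sin(y)]), .5*(P[(309,254)]+P[(384,254)]))
print(ray(345,565,.082),"spoke -x rim")
```

```text
(246, 124) [ 0.5563 -0.164   0.12  ]
(447, 122) [ 0.5615 -0.212   0.12  ]
(246, 254) [ 0.5254 -0.1667  0.12  ]
(447, 254) [ 0.5303 -0.2156  0.12  ]
(309, 254) [ 0.5269 -0.182   0.12  ]
(384, 254) [ 0.5287 -0.2003  0.12  ]
(309, 124) [ 0.5578 -0.1791  0.12  ]
(384, 124) [ 0.5596 -0.197   0.12  ]
arbor [ 0.51628349 -0.19244036  0.121     ]
4.897567561193694 6.604640787661222 5.648463206949273 6.203139262252137
keyway [ 0.53721632 -0.19076215] [ 0.52783449 -0.19116059  0.12      ]
keyway [ 0.53717857 -0.19034386] [ 0.52783449 -0.19116059  0.12      ]
keyway [ 0.53713247 -0.18992641] [ 0.52783449 -0.19116059  0.12      ]
[ 0.43801729 -0.20005396  0.082     ] spoke -x rim
```

Run:
```python
from h import *
a=.2
move_ptp([.492,.122,.36],dq(a))
c=capture("wrist");W=cloud(c);im=c["image"];hsv=cv2.cvtColor(im,cv2.COLOR_BGR2HSV)
cv2.imwrite("pics/w2.png",im)
m=(hsv[...,0]>95)&(hsv[...,0]<130)&(hsv[...,1]>100)&(W[...,2]>.122)&(W[...,2]<.14)&(np.hypot(W[...,0]-.528,W[...,1]-.13)<.03)
p=W[m];print(len(p),np.median(p[:,2]),[np.round(x,2) for x in cv2.minAreaRect((p[:,:2]*1000).astype(np.float32))])
m=(W[...,2]>.1)&(W[...,2]<.112)&(np.hypot(W[...,0]-.518,W[...,1]-.173)<.12)
print([np.round(x,2) for x in cv2.minAreaRect((W[m][:,:2]*1000).astype(np.float32))])
print(current_clock(),current_force(),current_position())
```

```text
572 0.12883285543774128 [array([530.37, 128.57]), array([29.39, 22.12]), np.float64(11.26)]
[array([521.12, 172.5 ]), array([ 68.95, 190.71]), np.float64(11.36)]
3.8667 [-0.36736302 -0.92333471  0.3624257 ] [0.49245702 0.12083949 0.35995883]
```

Run:
```python
from h import *
a=.198;g=[.5303,.1287]
move_gripper(.05)
move_ptp(g+[.16],dq(a))
servo_line(g+[.108],rate=.12,contact_N=6)
print(current_position(),current_clock())
move_gripper(0.0)
print("gap",current_finger_gap(),current_grip_force(),current_position())
servo_line(g+[.25],rate=.15)
sleep(.2)
c=capture("side");np.savez("s2.npz",W=cloud(c),im=c["image"],K=c["intrinsics"],R=c["R"],t=c["t"])
cv2.imwrite("pics/s2full.png",c["image"])
uv=c["intrinsics"]@(c["R"]@np.array([.53,.13,.22])+c["t"]);u,v=(uv[:2]/uv[2]).astype(int);print(u,v)
cv2.imwrite("pics/s2.png",cv2.resize(c["image"][max(v-60,0):v+60,u-60:u+60],None,fx=4.8,fy=4.8,interpolation=cv2.INTER_CUBIC))
print(current_clock(),current_position(),current_force(),current_finger_gap())
```

```text
[0.53115161 0.1288097  0.10906876] 6.025
gap 0.0241761424558036 30.000930726528168 [0.53058275 0.12872115 0.10842288]
324 253
7.9 [0.52991426 0.12867595 0.24925074] [-0.09965291  0.22450005 -1.19383045] 0.02362850814545079
```

View pics/s2.png

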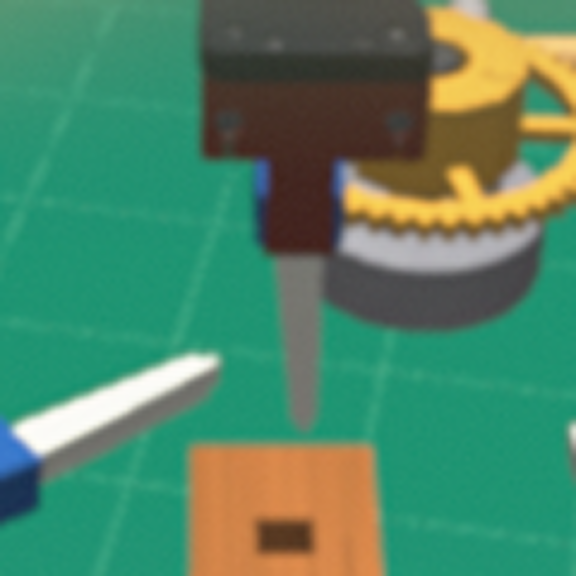

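Run:
```python
from h import *
d=np.load("s2.npz");K,R,t,im=d["K"],d["R"],d["t"],d["im"]
# blade edges by row: grey low-saturation vs green
hsv=cv2.cvtColor(im,cv2.COLOR_BGR2HSV)
def prj(p):
    q=K@(R@p+t);return q[:2]/q[2]
z0=.2493-.108+.020
for s in(1,-1):
    a=.198+(0 if s>0 else np.pi);ex=np.array([np.cos(a),np.sin(a),0]);ey=np.array([-ex[1],ex[0],0])
    o=np.array([.5299,.1287,z0])-.00425*ex
    for h in(10,30,50,70,80):
        us=[prj(o+ex*x+ey*y+[0,0,h/1000]) for x in(-.004,.004+h*1e-4) for y in(-.007,.007)]
        us=np.array(us);v=us[:,1].mean();r=int(round(v))
        row=hsv[r,310:345];m=np.where(row[:,1]<90)[0]+310
        print(s,h,"pred",us[:,0].min().round(1),us[:,0].max().round(1),"seen",m.min() if len(m) else 0,m.max() if len(m) else 0,"row",r)
```

```text
1 10 pred 323.5 329.1 seen 324 329 row 276
1 30 pred 322.7 329.5 seen 324 329 row 267
1 50 pred 321.8 329.9 seen 322 344 row 257
1 70 pred 320.9 330.3 seen 322 344 row 248
1 80 pred 320.5 330.5 seen 319 344 row 243
-1 10 pred 319.2 324.7 seen 324 329 row 276
-1 30 pred 319.5 326.2 seen 324 329 row 267
-1 50 pred 319.7 327.8 seen 322 344 row 257
-1 70 pred 320.0 329.4 seen 322 344 row 248
-1 80 pred 320.1 330.2 seen 319 344 row 243
```

Run:
```python
from h import *
a=.1;k=[.5414,-.1899]
servo_line([.53,.1287,.28],rate=.15)
move_ptp(k+[.245],dq(a))
sleep(.3);print(current_position(),current_force(),current_clock())
for z,r in((.204,.04),(.190,.03)):
    s=servo_line(k+[z],dq(a),rate=r,contact_N=4)
    print(z,s,current_position().round(4) if hasattr(current_position(),'round') else current_position(),np.round(current_force(),2),np.round(current_torque(),3),current_clock())
    if s: break
c=capture("side");cv2.imwrite("pics/s3full.png",c["image"])
cv2.imwrite("pics/s3.png",cv2.resize(c["image"][130:280,280:430],None,fx=4,fy=4,interpolation=cv2.INTER_CUBIC))
```

```text
[ 0.54169404 -0.18902772  0.24519779] [-0.62957552  0.10515879 -0.77405832] 9.7667
0.204 False [ 0.5417 -0.19    0.2043] [ 0.09  0.03 -0.62] [ 0.068  0.055 -0.022] 10.9417
0.19 True [ 0.5407 -0.1897  0.1968] [ 0.27  0.94 -0.75] [ 0.015 -0.011  0.025] 11.2667
```

View pics/s3.png

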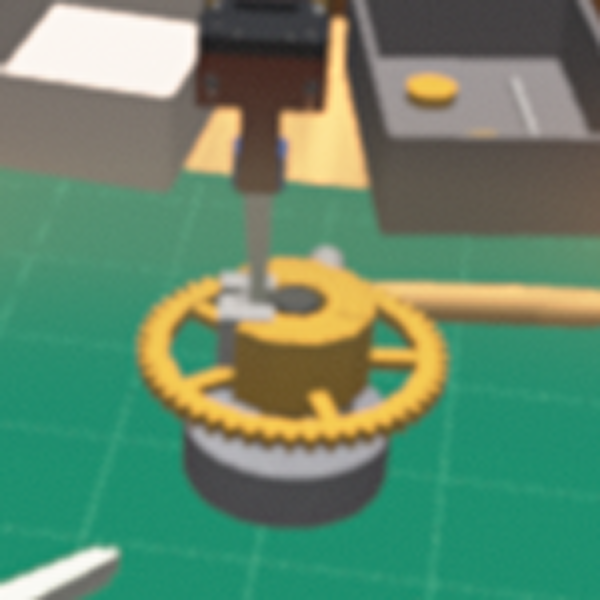

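Run:
```python
from h import *
k=np.array([.5414,-.1899]);z=current_position()[2]
for i in range(12):
    z-=.004
    s=servo_line([*k,z],dq(.1),rate=.03,contact_N=5)
    F=np.mean([current_force() for _ in range(3)],0);p=np.array(current_position())
    print(s,p.round(4),F.round(2),round(current_clock(),2))
    if s and F[2]>3: break
    k=k+np.clip(F[:2]*.0001,-.0004,.0004)
    if abs(F[2])>6: break
    if s: z=p[2]
```

```text
False [ 0.5408 -0.1897  0.1925] [-1.35 -0.36 -1.19] 11.62
False [ 0.5406 -0.1898  0.1885] [-2.55 -0.37 -1.51] 11.9
False [ 0.5405 -0.1899  0.1846] [-2.99 -0.62 -2.48] 12.18
False [ 0.5405 -0.19    0.1806] [-3.58 -1.17 -1.49] 12.47
False [ 0.5403 -0.1901  0.1767] [-3.02 -0.52 -1.9 ] 12.75
False [ 0.54   -0.1901  0.1726] [-3.01  0.08 -2.03] 13.03
True [ 0.5394 -0.1905  0.1695] [-1.1  -1.39  2.08] 13.24
True [ 0.5404 -0.1909  0.168 ] [-1.87  0.06  5.28] 13.45
```

Run:
```python
from h import *
p=np.array(current_position())
move_gripper(.05)
print(current_force(),current_position())
servo_line([p[0],p[1],.225],rate=.12)
move_gripper(0)
sleep(.3)
c=capture("side");im=c["image"];W=cloud(c)
cv2.imwrite("pics/s4.png",cv2.resize(im[130:280,280:430],None,fx=4,fy=4,interpolation=cv2.INTER_CUBIC))
hsv=cv2.cvtColor(im,cv2.COLOR_BGR2HSV)
m=(hsv[...,0]>95)&(hsv[...,0]<130)&(hsv[...,1]>90)&(W[...,2]>.15)&(np.hypot(W[...,0]-.54,W[...,1]+.19)<.04)
q=W[m];print(len(q),q.max(0).round(4),q.min(0).round(4))
print(current_force(),current_position(),current_finger_gap(),current_clock())
```

```text
[ 0.6068466  -0.6608205  -0.49600874] [ 0.53881398 -0.1904028   0.16677662]
62 [ 0.5523 -0.1743  0.1905] [ 0.5234 -0.202   0.1853]
[-0.06921312 -0.35337859  0.07157557] [ 0.54039549 -0.19084522  0.22500173] 0.00024300658879243978 15.9083
```

View pics/s4.png

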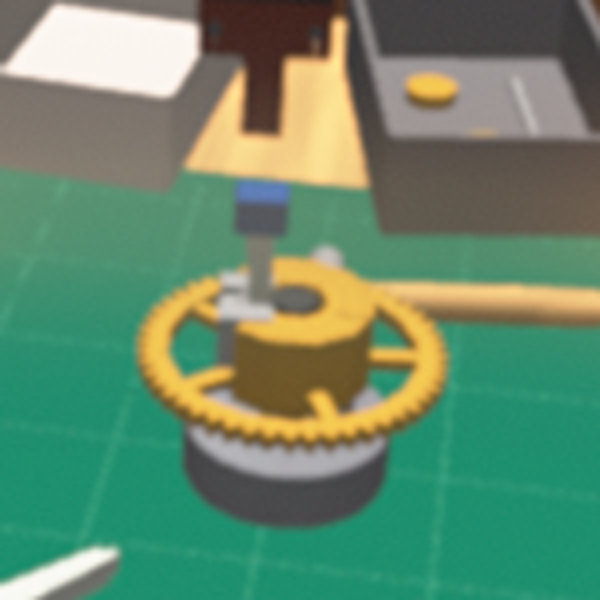

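The key stands upright in the keyway (head at crop (262,205)) and the shut fingers are clear above it. Next I press in small steps, reading the force each time.

Run:
```python
from h import *
k=[.5388,-.1898]
servo_line(k+[.198],rate=.08)
s=servo_line(k+[.178],rate=.015,contact_N=4)
z=current_position()[2];print(s,z,current_force())
f=0
for i in range(60):
    z-=.0003
    servo_line(k+[z],rate=.006)
    F=np.mean([current_force() for _ in range(3)],0)
    print(i,round(current_position()[2],4),round(z,4),F.round(1),round(current_clock(),2))
    if F[2]>14.5 or current_clock()>38: break
sleep(.2);print(current_force(),current_position())
```

```text
True 0.1887980164880603 [-0.26643601 -0.22816585  4.00344332]
0 0.1888 0.1885 [-2.   0.8  5.2] 17.38
1 0.1888 0.1882 [-0.7  0.4  7.3] 17.63
2 0.1888 0.1879 [-2.   0.5  9.3] 17.88
3 0.1887 0.1876 [-2.6  1.4 10.6] 18.13
4 0.1887 0.1873 [-3.5  1.3 12.5] 18.38
5 0.1886 0.187 [-2.9  1.2 13.7] 18.63
6 0.1886 0.1867 [-3.3  0.8 15.4] 18.88
[-2.37004408  0.57715833 14.90628312] [ 0.53949346 -0.19033682  0.18859339]
```

Run:
```python
from h import *
k=[.5388,-.1898];z=.1867
for i in range(5):
    z-=.0003
    servo_line(k+[z],rate=.006);sleep(.1)
    F=np.mean([current_force() for _ in range(3)],0)
    print(i,np.round(current_position(),4),round(z,4),F.round(1),round(current_clock(),2))
    if F[2]>16.3: break
```

```text
0 [ 0.5396 -0.1904  0.1885] 0.1864 [-3.5  0.9 15.4] 19.43
1 [ 0.5397 -0.1905  0.1885] 0.1861 [-3.9  0.4 17.1] 19.78
```

Run:
```python
from h import *
servo_line([.5388,-.1898,.22],rate=.1)
move_ptp([.49,-.195,.36],dq(.1)); sleep(.2)
c=capture("wrist");im=c["image"];W=cloud(c)
cv2.imwrite("pics/w5.png",cv2.resize(im[60:260,220:420],None,fx=3,fy=3,interpolation=cv2.INTER_CUBIC))
hsv=cv2.cvtColor(im,cv2.COLOR_BGR2HSV)
m=(hsv[...,0]>95)&(hsv[...,0]<130)&(hsv[...,1]>90)&(W[...,2]>.18)&(W[...,2]<.2)&(np.hypot(W[...,0]-.54,W[...,1]+.19)<.04)
q=W[m];print(len(q),[np.round(x,2) for x in cv2.minAreaRect((q[:,:2]*1000).astype(np.float32))])
A=np.c_[q[:,:2]-q[:,:2].mean(0),np.ones(len(q))];print("tilt slopes",np.linalg.lstsq(A,q[:,2],rcond=None)[0])
r=np.hypot(W[...,0]-.514,W[...,1]+.19)
m=(W[...,2]>.072)&(W[...,2]<.095)&(r<.1);print("rim",cv2.minEnclosingCircle((W[m][:,:2]*1000).astype(np.float32)))
print(current_clock())
```

```text
793 [array([ 538.61, -191.85]), array([29.01, 22.33]), np.float64(5.95)]
tilt slopes [-0.00319299 -0.00426887  0.1881069 ]
rim ((515.2567749023438, -192.55943298339844), 89.7422866821289)
21.1667
```

View pics/w5.png

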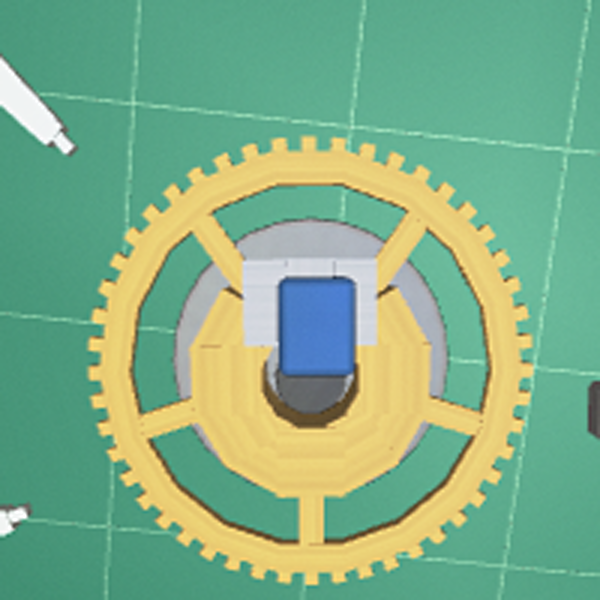

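Run:
```python
from h import *
k=[.5386,-.1917]
move_ptp(k+[.215],dq(.1));servo_line(k+[.197],rate=.08);sleep(.2)
F0=np.array(current_force());print(F0)
servo_line(k+[.178],rate=.015,contact_N=4)
z=current_position()[2]
for i in range(20):
    z-=.0003
    servo_line(k+[z],rate=.006);sleep(.05)
    F=np.mean([current_force() for _ in range(4)],0)-F0
    print(i,np.round(current_position(),4),F.round(1))
    if F[2]>16.3: break
sleep(.3);print(current_force(),current_position(),current_clock())
```

```text
[ 1.10933649 -0.29375186  0.63535765]
0 [ 0.5387 -0.1918  0.1885] [-2.2  0.3  4.4]
1 [ 0.5387 -0.1918  0.1884] [-2.1  1.2  6.6]
2 [ 0.5388 -0.1918  0.1884] [-3.   1.2  8.3]
3 [ 0.5388 -0.1919  0.1884] [-3.4  1.1  9.9]
4 [ 0.5389 -0.192   0.1884] [-3.6  0.8 11. ]
5 [ 0.539  -0.1921  0.1883] [-5.5  0.3 13.1]
6 [ 0.5392 -0.1922  0.1883] [-4.5  0.8 16. ]
7 [ 0.5393 -0.1923  0.1882] [-4.7  1.  16.5]
[-3.69101109  0.5501802  16.10386133] [ 0.53928598 -0.1923226   0.18821631] 25.7917
```

Run:
```python
from h import *
servo_line([.5386,-.1917,.26],rate=.1)
move_ptp([.46,-.195,.36],dq(.1)); sleep(.2)
c=capture("top");W=cloud(c);hsv=cv2.cvtColor(capture("wrist")["image"],cv2.COLOR_BGR2HSV)
print(current_force(),current_clock());print(close_job())
```

```text
[-0.22298809 -0.00996138  0.93797889] 27.5583
the job is handed in; nothing more can be done
None
```

The blue-headed key is wedged upright in the keyway, its tip about 41 mm below the mouth. It held a push of about 16 N (peak reading about 17 N), moving only about 0.2 mm. I let go of it, moved the arm clear, left the other items alone, and handed the job in at about 27.6 s.

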